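Return the finned driver module through the flap of the returns box

ROBOT

A 6-joint arm with a two-finger parallel gripper is mounted at the origin on the work surface. World frame = base frame: x ahead of the robot, y to its left, z up, the work surface at z = 0. Lengths are in m, angles in rad, forces in N, time in s.
With the tool pointing down it reaches from about 0.25 to 0.725 m from the base axis. Payload 4 kg.
Tool frame: the origin (TCP) lies midway between the tips of the shut fingers; the grasp point (between the pads) lies 19 mm behind it (bot.grip_point_offset is the distance from the TCP to the grasp point, in m); z points along the fingers, y is the line along which they close (so a half turn about z gives the same grasp; the last joint's range is limited). The gripper opens to 85 mm and grips with 20 to 120 N. Pads are 22 mm wide; open, the fingers measure 114 mm over their backs; the gripper's body (76 mm by 85 mm) begins 54 mm behind the grasp point. The pads swing forward as they close: fully open they stand 13 mm farther back than shut.
Start: joints at [1.135, 0.241, 0.005, 1.335, 0, 1.571], TCP at [0.211, 0.453, 0.205] pointing down, gripper open.
Joint ranges: [-2.72, 2.72], [-1.05, 1.87], [-1.09, 1.28], [-1.99, 2.15], [-1.42, 1.44], [-3.14, 3.14]. Speed limits (rad/s): [2.79, 2.79, 3.14, 3.14, 3.14, 3.14].

INTERFACE

Orientations are given as a unit quaternion [x, y, z, w].
In Python, from workcell import bot gives the robot as it stands.
- The arm moves only by the tool step_arm, never from a script. Its argument "targets" is text: rows parted by semicolons, each of 7 numbers parted by spaces: the opening, from -1 (shut) to 1 (fully open), so that 0 is half open, then the shift along the world's x, y, z normalised to -1 to 1, where 1 is 0.5 m, then the turn, a rotation vector about the world's x, y, z normalised to -1 to 1, where 1 is pi/4 rad. In form: gripper x y z wx wy wz; .... A call has 1 to 10 rows; each row is the pose to reach, as a shift and turn from the pose commanded when the call began; what a row does not reach only later rows make up. A row lasts 1/12 s, in which the tool goes at most 41.7 mm and 7.16 degrees, less where a joint would pass 70% of its speed; a pose out of reach is approached as far as the arm can. A call with a number of a shift or a turn outside -1 to 1 is refused whole. A call with a gripper value outside its range is refused whole. The fingers move at their own pace and stop on an object; the grip force is fixed at half the most. Time passes only in rows, so rows that repeat a pose let the fingers close. It gives the time, the measured TCP pose, the force, the opening and the grip force at its end, in the units of the state.
- bot.get_obs(): the state, without advancing time (a new reading comes with each control period).
- bot.camera(name): name is "scene" or "side" or "wrist"; returns the picture (420x560x3 uint8, red, green, blue); there is no depth.
- bot.camera_info(name): a dict with "vertical_fov" (degrees; the focal length in pixels is half the picture's height over the tangent of half this angle, whatever the lens; pixels are square), "cx", "cy" (the principal point, pixels), "D" ([k1, k2, p1, p2, k3] as OpenCV has them; the pictures are not rectified), "pose" (4x4, takes a point from camera to world coordinates). Camera axes: x right, y up, looking along -z (the intrinsics and any distortion apply to the point x, -y, -z); pixel columns grow to the right and rows downward; lengths in m; the calibration is good to about 2 mm. A picture is of the moment at which its call begins: read the wrist's pose just before it. camera_info takes no time and is no camera call; for the wrist camera it gives the pose at the moment of the call.
- bot.job_done(): hands the job in; it is judged then, once.
The state is a dict: "clock": time; "joint_pos": joint angles; "joint_vel": joint speeds; "tau": joint torques, N m; "eef_pos": TCP position; "tool_rot": TCP orientation; "ft_force": force on the tool from outside, world axes, zero at the start; "ft_torque": the same for the moment, N m; "grip_width": finger opening in m; "grasp_force": force on a finger pad.
Only numpy, scipy, OpenCV 4.12 (cv2) and the standard library are available. Lean on these libraries where they do the work, as an engineer would, in place of code of your own. Each camera call takes 0.05 s, during which the arm holds its last target. There are 200 camera calls.

TASK

With the fingertips, gently push the module with the cooling fins along its lane so that it swings the flap open, and slide it on through until it slips away down the chute behind; then draw the fingers back out so that the flap swings shut. Do not pick the module up or knock it along, and leave the plain module and everything else on the bench where they are.

Things in the scene. Friction and masses are not known exactly. Their poses are not given: they have to be found in the camera images.
- returns_box: Fixed returns box on the table, 318 x 210 x 151 mm. Origin: on the table, directly below the plane of the two flaps, midway between its two lanes. Its x axis is the way parts are fed (along the ledge, through the flaps, down the chutes), y to the left seen along x, z up. Ledge: flat polished top at z = 85 mm, from x = -160 to +5 mm. Chutes behind the flaps end at a wall at x = 150 mm; clear lid on top.
- lane_left (a point): On the ledge (z = 85 mm) in the flap plane (x = 0), middle of the left lane (y = +50.5 mm of the box). The lane is straight, along the box's x, 93 mm wide between 8 mm thick rails that stand 12 mm above the ledge. Its opening is 93 mm wide and 58 mm high, under a lintel 10 mm thick in x and 6 mm high (top of the box 66 mm above the ledge). Axes as the box.
- lane_right (a point): The same point of the right lane (y = -50.5 mm of the box), a lane of the same shape.
- brink_left (a point): End of the flat ledge in the left lane, 5 mm past the flap plane. From here a slippery steel chute falls at 28 degrees to the end wall. A module slides away down it by itself once its middle is well past this brink: push its rear end to between 20 mm before the flap plane and the flap plane. Fingers leaning back 20 degrees (tips foremost) reach the flap plane under the lintel.
- brink_right (a point): The same brink in the right lane.
- flap_left (a joint): Angle (rad) of the left lane's gravity flap: aluminium plate 86 wide, 52 high, 3 mm thick, 40 g, hinged along the top of the opening (x = 0, z = 141 mm of the box). 0 = hanging shut; grows to 1.45 as its lower edge is pushed in (+x). It opens inwards only, to a push under 1 N, and falls shut by its own weight as soon as nothing holds it open.
- flap_right (a joint): Angle (rad) of the right lane's flap, the same as the left.
- flap_left_edge (a point): Middle of the lower edge of the left flap; when shut, at x = 0, y = +50.5, z = 88 mm of the box (3 mm above the ledge).
- flap_right_edge (a point): Middle of the lower edge of the right flap; when shut, at x = 0, y = -50.5, z = 88 mm of the box.
- finned_module: The module to return: grey block 70 x 50 x 28 mm (x, y, z), the upper 14 mm being seven thin cooling fins that run along its 70 mm length; about 160 g, slides easily on the ledge. Origin: centre of its underside. It lies flat on the ledge in one of the two lanes (either may be drawn), its 70 mm length roughly along the lane, its centre 75 to 100 mm before the flap.
- plain_module: A module to leave alone: grey block of the same size, 70 x 50 x 28 mm, with a flat smooth lid and four small screws and no fins. Origin: centre of its underside. It lies in the other lane.
- breadboard: White solderless breadboard, 83 x 55 x 16 mm with its chip, lying on the table left of the box. Bystander. Origin: centre of its underside.
- solder_spool: Spool of solder standing on its flange, 54 mm across, 41 mm high, on the table left of the box. Bystander. Origin: centre of its underside.
- screwdriver: Screwdriver, 170 mm long, lying on the table right of the box. Bystander. Its origin lies under its length, its x axis along the shaft.
- flux_jar: Small jar, 40 mm across, 45 mm high, on the table right of the box. Bystander. Origin: centre of its underside.
- helping_hands: Helping-hands stand with a heavy foot 75 x 55 mm, a cross bar about 130 mm long and two clips, 130 mm high, far right. Bystander. Origin: centre of its underside.
- parts_tray: Divided component tray, 110 x 160 x 30 mm, far left. Bystander. Origin: centre of its underside.
Things that resemble listed ones, but are neither listed nor needed, are in the scene too. What is shaped like the finned_module but purple or red is not meant.

How it is judged:
On the way, in this order (a step that is already met when the one before it is completed fails the run):
1. a flap is pushed open with the finned module in its opening (value of joint any of flap_left, flap_right above 0.4 rad and x of finned_module in the frame of returns_box above -0.036 m), for 0.1 s.
2. the finned module has slid down the chute (x of finned_module in the frame of returns_box between 0.06 and 0.15 m and z of finned_module in the frame of returns_box below 0.07 m), for 0.1 s.
At the end, for the whole second after the job is handed in: The finned module rests (under 0.02 m/s) in a chute behind the flaps (its origin 60 to 150 mm past the flap plane and less than 70 mm above the table), both flaps hang shut (under 0.06 rad), the plain module is within 15 mm and every other loose thing within 30 mm of where it was (all of step 2 and linear speed of finned_module below 0.02 m/s and value of joint each of flap_left, flap_right below 0.06 rad and distance of plain_module from where it was at the start of the episode below 0.015 m and distance of each of breadboard, solder_spool, screwdriver, flux_jar, helping_hands, parts_tray from where it was at the start of the episode below 0.03 m); the robot touches nothing.
It fails at once if the finned module is lifted off the ledge (z of finned_module in the frame of returns_box above 0.099 m).
It fails at once if the finned module is shot or knocked along the ledge (faster than 0.4 m/s before it reaches the flap) (x of finned_module in the frame of returns_box below -0.03 m and linear speed of finned_module above 0.4 m/s).
It fails at once if the plain module is moved by more than 15 mm (distance of plain_module from where it was at the start of the episode above 0.015 m).
It fails at once if a bystander is moved by more than 30 mm (distance of any of breadboard, solder_spool, screwdriver, flux_jar, helping_hands, parts_tray from where it was at the start of the episode above 0.03 m).
It also fails if it takes over 35 s, if anything falls off the work surface, if the arm or the gripper's body presses on something with over 40 N, if the wrist force passes 120 N, or if a joint passes its speed limit or range.

## Working session

There is one attempt and no reset: what is moved stays moved. The work goes in short steps, Python scripts to look and compute and a tool call to move; the robot and the scene stay as the last step left them, time stands still between calls to the robot, and variables do not carry over. Pictures are saved under pics/ and viewed, at most 10 in all, crops included, and the job is handed in when it is done.

Besides the shell and the picture viewer there is one more tool, called by a JSON object that holds its "fn" and its "kwargs". step_arm: Moves the arm, as the interface text tells. Scaled input: -1 to 1 covers 0.5 m each way for a shift and pi/4 rad each way for a turn. Its arguments: {"type":"object","properties":{"targets":{"type":"string"}},"required":["targets"]}

```bash
mkdir -p pics; python3 - <<'E'
from workcell import bot
import cv2,numpy as np
for n in ["scene","side"]:
    cv2.imwrite(f"pics/{n}0.png",bot.camera(n)[:,:,::-1]); i=bot.camera_info(n); print(n,i["vertical_fov"],i["cx"],i["cy"],i["D"],np.round(i["pose"],3).tolist())
o=bot.get_obs(); print(o["clock"],o["eef_pos"],o["tool_rot"],o["grip_width"])
E
```

```text
scene 46.768377120793446 280.0493768128706 207.38558054299693 [-0.1387953  0.         0.         0.         0.       ] [[-0.783, -0.507, 0.36, 1.182], [0.622, -0.634, 0.46, 0.751], [-0.005, 0.584, 0.812, 1.417], [0.0, 0.0, 0.0, 1.0]]
side 52.62004641811613 283.9464177161649 219.81358201513575 [0.04398425 0.         0.         0.         0.        ] [[0.84, 0.351, -0.414, 0.11], [-0.543, 0.526, -0.655, -0.737], [-0.012, 0.775, 0.632, 0.821], [0.0, 0.0, 0.0, 1.0]]
0.1 [0.21081637 0.45270763 0.20369448] [ 2.16184587e-01  9.76352051e-01 -9.25203188e-04 -2.00077696e-04] 0.08557024399460125
```

View pics/scene0.png

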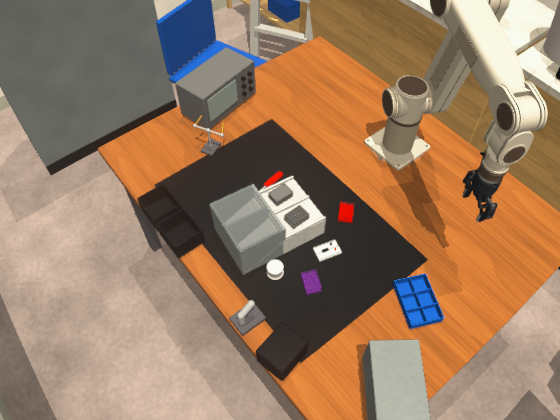

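View pics/side0.png

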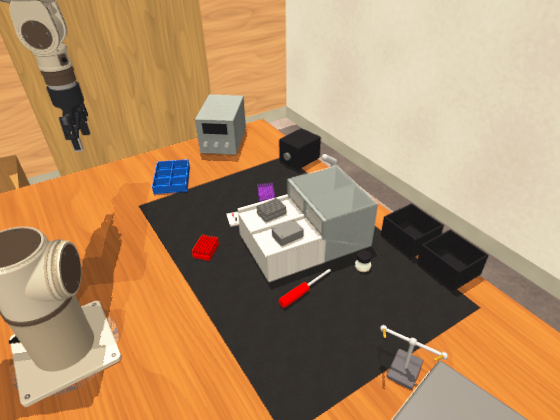

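The box stands ahead of the robot and feeds away from it. The finned module looks to be in the left lane (scene about 297,216; side about 272,209), with the plain one in the right lane. I'll zoom in to pick out points.

```bash
python3 - <<'E'
import cv2,numpy as np
a=cv2.imread("pics/scene0.png")[165:275,205:335]; b=cv2.imread("pics/side0.png")[160:280,230:380]
cv2.imwrite("pics/c1.png",cv2.resize(a,None,fx=6,fy=5.4545,interpolation=cv2.INTER_CUBIC)) if 0 else cv2.imwrite("pics/c1.png",cv2.resize(a,None,fx=5,fy=5,interpolation=cv2.INTER_CUBIC))
cv2.imwrite("pics/c2.png",cv2.resize(b,None,fx=5,fy=5,interpolation=cv2.INTER_CUBIC))
E
```

```text
(no output)
```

View pics/c1.png

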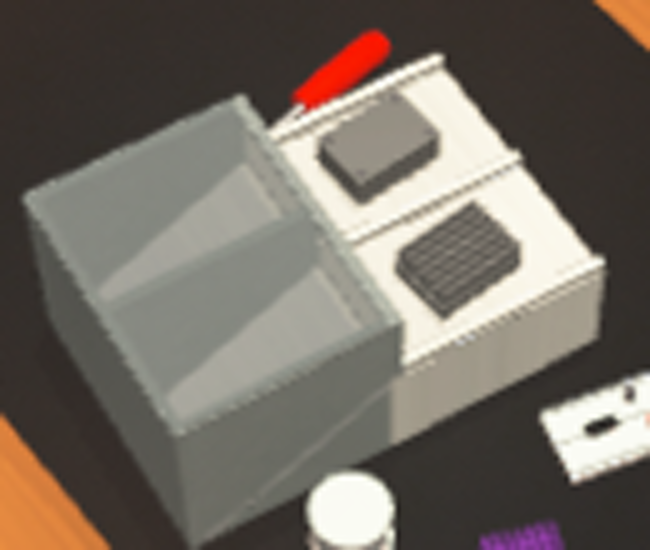

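View pics/c2.png

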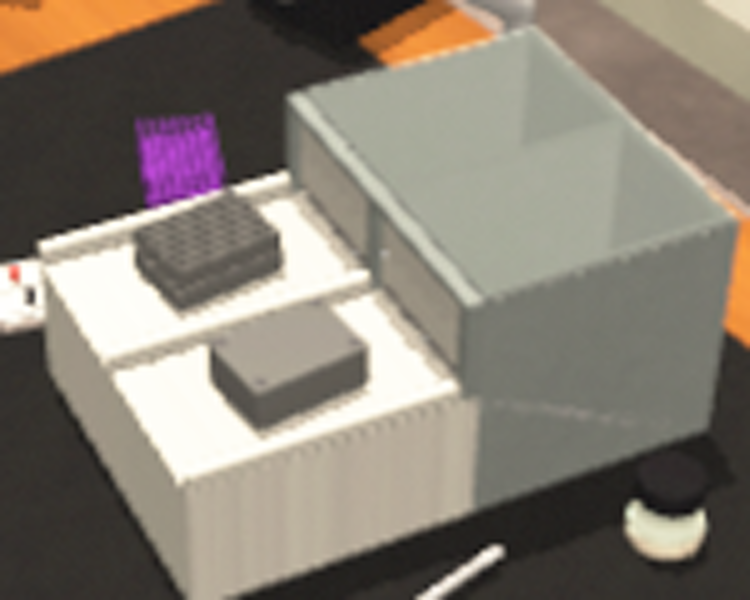

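Finned module confirmed in the left lane: c1 about (460,255), c2 about (208,240). The lid and rail corners are clear in both crops. Next I cast those corners onto their known heights and fit the box frame.

```bash
cat > h.py <<'E'
from workcell import bot
import cv2,numpy as np
def ray(n,px,z,info=None):
    i=info or bot.camera_info(n); f=210/np.tan(np.radians(i["vertical_fov"])/2)
    K=np.array([[f,0,i["cx"]],[0,f,i["cy"]],[0,0,1.]])
    u=cv2.undistortPoints(np.array(px,float).reshape(-1,1,2),K,np.array(i["D"],float))[:,0]
    P=np.array(i["pose"]); d=np.c_[u[:,0],-u[:,1],-np.ones(len(u))]@P[:3,:3].T; o=P[:3,3]
    t=(np.broadcast_to(z,len(u))-o[2])/d[:,2]; return (o+d*t[:,None])[:,:2]
E
python3 - <<'E'
from h import *
c1=lambda p:(np.array(p)+.5)/5-.5+[205,165]
c2=lambda p:(np.array(p)+.5)/5-.5+[230,160]
B=np.array([[-5,-105,151],[-5,105,151],[158,-105,151],[158,105,151],[-160,105,97],[-160,-105,97]])/1e3
S=c1([(240,97),(402,325),(27,195),(180,430),(604,262),(440,57)]); T=c2([(468,300),(290,97),(735,220),(530,28),(40,243),(185,480)])
W=np.r_[ray("scene",S,B[:,2]),ray("side",T,B[:,2])]; BB=np.r_[B,B][:,:2]
a=W-W.mean(0); b=BB-BB.mean(0); U,s,V=np.linalg.svd(b.T@a); R=(U@V).T
t=W.mean(0)-R@BB.mean(0); print("yaw",np.arctan2(R[1,0],R[0,0]),"t",t,"det",np.linalg.det(R))
print(np.round((W-(BB@R.T+t))*1e3,1).tolist())
np.savez("box.npz",R=R,t=t)
for n,p in(("scene",c1([(478,203),(521,245),(443,303),(397,262)])),("side",c2([(135,235),(225,192),(280,238),(180,285)]))):
    w=(ray(n,p,.113)-t)@R; print(n,np.round(w*1e3,1).tolist(),w.mean(0))
P=lambda x,y:np.round(R@[x,y]+t,4)
print(P(-.16,.05),P(-.12,.05),P(0,.05))
E
```

```text
yaw -0.1344454100572853 t [0.64793983 0.00410228] det 0.9999999999999994
[[3.6, 1.0], [4.6, 1.3], [-1.7, 1.4], [-4.5, -1.5], [0.8, -2.1], [2.7, 3.0], [2.3, 2.9], [0.1, -3.9], [-4.3, 0.6], [-4.0, -0.2], [1.4, -1.3], [-1.0, -1.1]]
scene [[-106.6, 29.0], [-112.7, 72.3], [-44.9, 84.8], [-36.0, 42.1]] [-0.07502829  0.05706205]
side [[-115.1, 67.6], [-54.3, 82.2], [-44.7, 30.2], [-110.2, 16.4]] [-0.08104767  0.04910751]
[0.4961 0.0751] [0.5357 0.0697] [0.6546 0.0537]
```

```bash
cat >> h.py <<'E'
from scipy.spatial.transform import Rotation as Ro
def goal(x,y,z,lean=20):
    """normalised shift and turn from measured pose to box-frame pose (m), fingers across the lane, leaning"""
    b=np.load("box.npz"); o=bot.get_obs(); R,t=b["R"],b["t"]; yaw=np.arctan2(R[1,0],R[0,0])
    cur=Ro.from_quat(o["tool_rot"]); p=np.r_[R@[x,y]+t,z]
    base=Ro.from_euler("z",yaw)*Ro.from_euler("y",-lean,degrees=True)*Ro.from_matrix(np.diag([-1,1,-1]))
    rv=(base*cur.inv()).as_rotvec()
    print("goal",np.round(p,4),"shift",np.round((p-o["eef_pos"])/.5,3),"turn",np.round(rv/(np.pi/4),3))
def tcp_box():
    b=np.load("box.npz"); o=bot.get_obs(); w=o["eef_pos"]
    print("t",round(o["clock"],2),"tcp box mm",np.round(np.r_[(w[:2]-b["t"])@b["R"],w[2]]*1e3,1),"F",np.round(o["ft_force"],1),o["grip_width"])
E
python3 -c "
from h import *
goal(-.165,.052,.2);goal(-.150,.052,.094)"
```

```text
goal [0.4914 0.0777 0.2   ] shift [ 0.561 -0.75  -0.007] turn [-0.123 -0.429  0.38 ]
goal [0.5063 0.0757 0.094 ] shift [ 0.591 -0.754 -0.219] turn [-0.123 -0.429  0.38 ]
```

{"fn": "step_arm", "kwargs": {"targets": "-1 0.05 -0.06 0.02 0 0 0; -1 0.561 -0.75 0.02 -0.123 -0.429 0.38; -1 0.561 -0.75 0.02 -0.123 -0.429 0.38; -1 0.561 -0.75 0.02 -0.123 -0.429 0.38; -1 0.561 -0.75 0.02 -0.123 -0.429 0.38; -1 0.561 -0.75 0.02 -0.123 -0.429 0.38; -1 0.561 -0.75 0.02 -0.123 -0.429 0.38; -1 0.561 -0.75 0.02 -0.123 -0.429 0.38; -1 0.561 -0.75 0.02 -0.123 -0.429 0.38; -1 0.561 -0.75 0.02 -0.123 -0.429 0.38"}}

```text
clock: 0.93
eef_pos: [0.4596, 0.1201, 0.2145]
tool_rot: [0.066, 0.983, -0.01, 0.174]
ft_force: [0.9, 0.7, 0.8]
grip_width: -0.0003
grasp_force: 0.0
```

```bash
python3 -c "
from h import *
tcp_box();goal(-.165,.052,.2)"
```

```text
t 0.93 tcp box mm [-202.2   89.7  214.5] F [0.9 0.7 0.8] -0.00030937827549732945
goal [0.4914 0.0777 0.2   ] shift [ 0.064 -0.085 -0.029] turn [-0.003  0.001 -0.001]
```

{"fn": "step_arm", "kwargs": {"targets": "-1 0.064 -0.085 0 0 0 0; -1 0.064 -0.085 0 0 0 0; -1 0.064 -0.085 0 0 0 0; -1 0.064 -0.085 0 0 0 0"}}

```text
clock: 1.27
eef_pos: [0.4908, 0.0785, 0.2138]
tool_rot: [0.067, 0.983, -0.011, 0.172]
ft_force: [-0.6, 0.4, 0.2]
grip_width: 0.0
grasp_force: 0.0
```

```bash
python3 -c "
from h import *
tcp_box();i=bot.camera_info('wrist');cv2.imwrite('pics/w1.png',bot.camera('wrist')[:,:,::-1]);goal(-.15,.052,.094)
i['pose']=np.array(i['pose']).tolist();print(i['pose']);import json;json.dump({k:(np.array(v).tolist()) for k,v in i.items()},open('w1.json','w'))"
```

```text
t 1.27 tcp box mm [-165.7   52.6  213.8] F [-0.6  0.4  0.2] 1.7330733460805836e-05
goal [0.5063 0.0757 0.094 ] shift [ 0.032 -0.007 -0.24 ] turn [-0.003 -0.002 -0.   ]
[[0.13589338772194795, -0.7871373212730308, -0.6016209974997289, 0.3631804194362628], [0.9907225361177824, 0.10880047347534486, 0.08143287665242602, 0.09613888535929332], [0.0013577929889319546, -0.6071056699048832, 0.7946199481308917, 0.3466754588992853], [0.0, 0.0, 0.0, 1.0]]
```

View pics/w1.png

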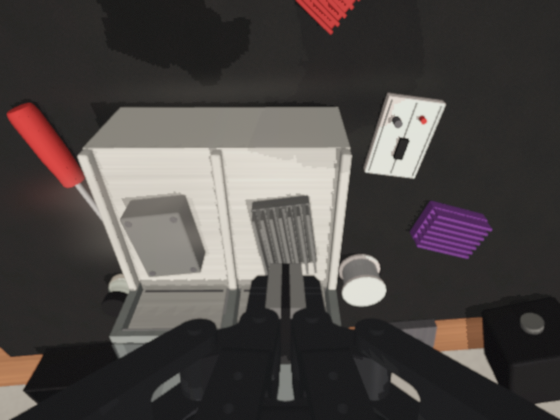

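Wrist view shows the finned module ahead of the shut fingers. Its rear face runs from (251,203) to (308,197). The lane's left rail starts at (338–350,150) and the middle rail at (211–221,150).

```bash
python3 -c "
from h import *
import json;i=json.load(open('w1.json'));b=np.load('box.npz')
f=lambda p,z:print(np.round((ray(0,p,z,i)-b['t'])@b['R']*1e3,1).tolist())
f([(251,203),(308,197)],.085)
f([(251,210),(309,205),(315,260)],.113)
f([(83,151),(211,151),(221,151),(339,151),(350,150)],.097)
f([(229,285),(221,200),(338,200),(331,285)],.097)
"
```

```text
[[-104.3, 23.1], [-110.6, 72.8]]
[[-117.8, 25.9], [-122.6, 71.8], [-62.1, 79.4]]
[[-161.7, -98.9], [-161.7, -2.9], [-161.7, 4.6], [-161.5, 93.9], [-162.3, 102.1]]
[[-11.4, -3.5], [-116.2, -0.3], [-115.9, 97.0], [-11.1, 98.9]]
```

{"fn": "step_arm", "kwargs": {"targets": "-1 0.026 -0.008 -0.06 0 0 0; -1 0.026 -0.008 -0.12 0 0 0; -1 0.026 -0.008 -0.18 0 0 0; -1 0.026 -0.008 -0.22 0 0 0; -1 0.026 -0.008 -0.236 0 0 0; -1 0.026 -0.008 -0.236 0 0 0; -1 0.026 -0.008 -0.236 0 0 0"}}

```text
clock: 1.9
eef_pos: [0.5043, 0.0766, 0.0971]
tool_rot: [0.065, 0.983, -0.01, 0.174]
ft_force: [-0.3, 1.1, 0.7]
grip_width: 0.0
grasp_force: 0.0
```

```bash
python3 -c "
from h import *
tcp_box();goal(-.12,.0505,.093);goal(-.02,.0505,.093)"
```

```text
t 1.9 tcp box mm [-152.1   52.6   97.1] F [-0.3  1.1  0.7] 5.120953802761117e-06
goal [0.5358 0.0702 0.093 ] shift [ 0.063 -0.013 -0.008] turn [-0.003  0.001 -0.003]
goal [0.6349 0.0568 0.093 ] shift [ 0.261 -0.04  -0.008] turn [-0.003  0.001 -0.003]
```

{"fn": "step_arm", "kwargs": {"targets": "-1 0.01 -0.003 -0.003 0 0 0; -1 0.02 -0.005 -0.006 0 0 0; -1 0.03 -0.007 -0.006 0 0 0; -1 0.04 -0.009 -0.006 0 0 0; -1 0.05 -0.011 -0.006 0 0 0; -1 0.06 -0.012 -0.006 0 0 0; -1 0.07 -0.014 -0.006 0 0 0; -1 0.08 -0.016 -0.006 0 0 0; -1 0.09 -0.017 -0.006 0 0 0; -1 0.1 -0.018 -0.006 0 0 0"}}

```text
clock: 2.73
eef_pos: [0.5547, 0.0663, 0.0934]
tool_rot: [0.066, 0.983, -0.011, 0.173]
ft_force: [-0.2, -0.1, 0.3]
grip_width: 0.0003
grasp_force: 0.0
```

```bash
python3 - <<'E'
from h import *
tcp_box();cv2.imwrite('pics/w2.png',bot.camera('wrist')[:,:,::-1]);goal(-.02,.0505,.094)
E
```

```text
t 2.73 tcp box mm [-100.7   49.1   93.4] F [-0.2 -0.1  0.3] 0.00026037608311600495
goal [0.6349 0.0568 0.094 ] shift [ 0.158 -0.019  0.   ] turn [-0.003  0.002 -0.   ]
```

View pics/w2.png

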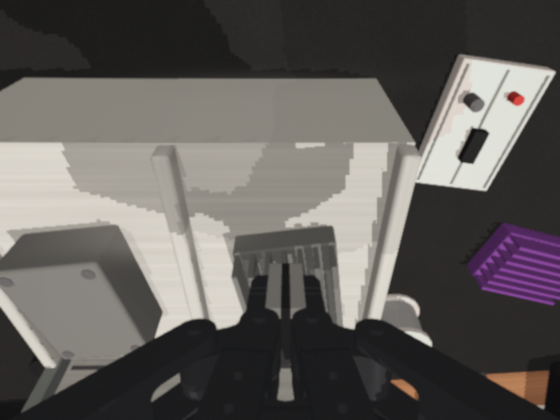

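```bash
python3 - <<'E'
from h import *
tcp_box();b=np.load('box.npz')
f=lambda p,z:print(np.round((ray("wrist",p,z)-b['t'])@b['R']*1e3,1).tolist())
f([(235,238),(334,227)],.085)
f([(233,262),(285,252),(340,246)],.113)
f([(285,263)],.093)
f([(160,147),(176,147),(398,145),(414,150)],.097)
E
```

```text
t 2.78 tcp box mm [-99.6  49.3  93.8] F [ 0.8 -0.4 -1. ] -3.951123828469407e-05
[[-103.3, 24.0], [-110.6, 74.0]]
[[-114.3, 27.0], [-120.3, 49.5], [-123.7, 72.5]]
[[-93.4, 49.6]]
[[-161.2, 1.0], [-161.2, 7.2], [-162.0, 93.4], [-159.8, 100.0]]
```

```bash
python3 - <<'E'
import cv2
a=cv2.imread('pics/w2.png')[195:335,200:370]
cv2.imwrite('pics/w2c.png',cv2.resize(a,None,fx=4,fy=4,interpolation=cv2.INTER_CUBIC))
E
```

```text
(no output)
```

View pics/w2c.png

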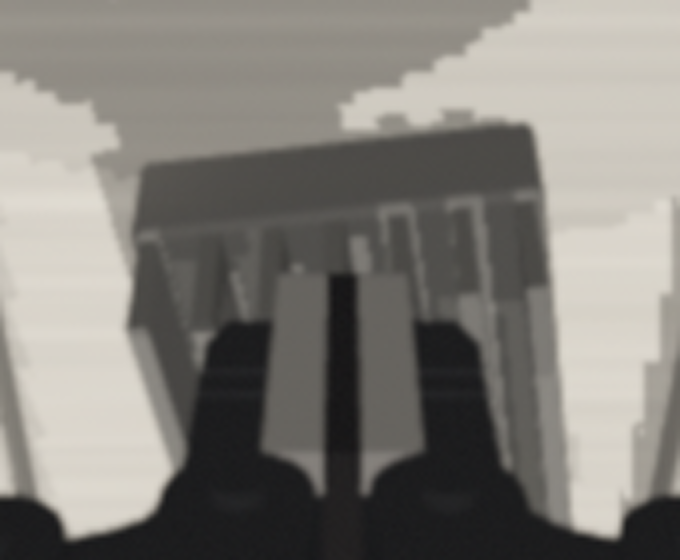

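The wrist view puts the tips over the fins with no contact force, which conflicts with the measured TCP. I'll check the tip from the fixed cameras.

```bash
python3 - <<'E'
from h import *
tcp_box()
a=bot.camera("scene")[180:240,260:330,::-1];b=bot.camera("side")[170:240,245:315,::-1]
a=cv2.resize(a,(400,343),interpolation=cv2.INTER_CUBIC);b=cv2.resize(b,(400,400),interpolation=cv2.INTER_CUBIC)
c=np.zeros((400,800,3),np.uint8);c[:343,:400]=a;c[:,400:]=b
c=np.clip(c*1.6,0,255).astype(np.uint8)
cv2.imwrite("pics/tip.png",c)
i=bot.camera_info("side")
E
```

```text
t 2.78 tcp box mm [-99.6  49.3  93.8] F [ 0.8 -0.4 -1. ] -3.951123828469407e-05
```

View pics/tip.png

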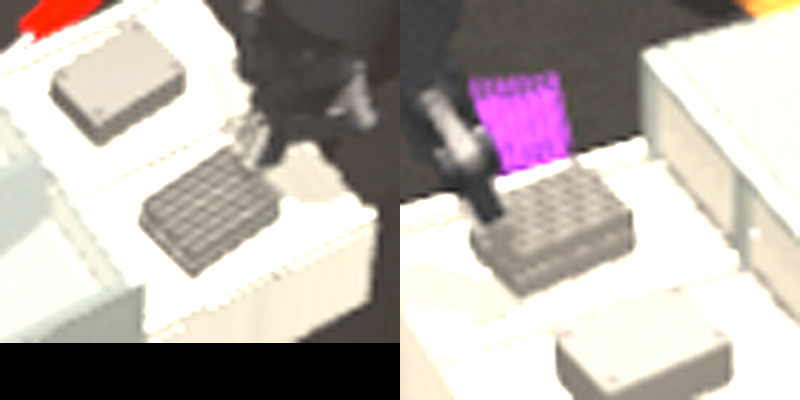

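The side view shows the tips hovering just over the rear edge of the fins (side pixel about 260.7,208.5; scene about 305.9,208.9). I'll triangulate that.

```bash
python3 - <<'E'
from h import *
b=np.load('box.npz')
S=lambda z:(ray("scene",[(305.9,208.9)],z)[0]-b['t'])@b['R']*1e3
T=lambda z:(ray("side",[(260.7,208.5)],z)[0]-b['t'])@b['R']*1e3
W=lambda z:(ray("wrist",[(285,263)],z)[0]-b['t'])@b['R']*1e3
for z in(.09,.1,.11,.115,.12,.13):print(z,S(z).round(1),T(z).round(1),W(z).round(1))
o=bot.get_obs();print(o["joint_pos"],o["tool_rot"])
E
```

```text
0.09 [-124.3   38. ] [-97.7  82.8] [-92.   49.4]
0.1 [-120.1   43.9] [-102.3   70.6] [-102.1   49.4]
0.11 [-115.9   49.7] [-106.9   58.4] [-112.2   49.4]
0.115 [-113.8   52.6] [-109.2   52.3] [-117.3   49.4]
0.12 [-111.8   55.5] [-111.5   46.2] [-122.4   49.4]
0.13 [-107.6   61.4] [-116.1   34.1] [-132.5   49.4]
[ 0.18072036  0.19626019 -0.43624773  0.60452945 -0.10431306  0.29762127] [ 0.0661721   0.98257936 -0.01064877  0.17333686]
```

All three views put the real tips at about z = 115 mm, roughly 21 mm short of the reported TCP along the tool. They are just above the fins and the module hasn't moved. I'll back off, lean a little more so the body clears the lid, then lower and feel for the ledge.

```bash
python3 -c "
from h import *
goal(-.134,.0505,.115,27);goal(-.128,.0505,.079,27);goal(-.128,.0505,.073,27)"
```

```text
goal [0.5219 0.0721 0.115 ] shift [-0.065  0.011  0.043] turn [-0.023 -0.154 -0.001]
goal [0.5279 0.0713 0.079 ] shift [-0.053  0.01  -0.029] turn [-0.023 -0.154 -0.001]
goal [0.5279 0.0713 0.073 ] shift [-0.053  0.01  -0.041] turn [-0.023 -0.154 -0.001]
```

{"fn": "step_arm", "kwargs": {"targets": "-1 -0.01 0 0.04 0 0 0; -1 -0.065 0.011 0.043 -0.023 -0.154 0; -1 -0.065 0.011 0.043 -0.023 -0.154 0; -1 -0.057 0.01 0 -0.023 -0.154 0; -1 -0.053 0.01 -0.02 -0.023 -0.154 0; -1 -0.053 0.01 -0.029 -0.023 -0.154 0; -1 -0.053 0.01 -0.029 -0.023 -0.154 0; -1 -0.053 0.01 -0.029 -0.023 -0.154 0"}}

```text
clock: 3.55
eef_pos: [0.5282, 0.0716, 0.0794]
tool_rot: [0.065, 0.97, -0.015, 0.233]
ft_force: [0.3, 0.8, 0.2]
grip_width: -0.0
grasp_force: 0.0
```

```bash
python3 - <<'E'
from h import *
tcp_box();goal(-.128,.0505,.073,27);goal(-.098,.0505,.073,27)
a=bot.camera("scene")[180:240,260:330,::-1];b=bot.camera("side")[170:240,245:315,::-1]
w=cv2.resize(bot.camera("wrist")[:,:,::-1],(266,200))
a=cv2.resize(a,(400,343),interpolation=cv2.INTER_CUBIC);b=cv2.resize(b,(400,400),interpolation=cv2.INTER_CUBIC)
c=np.zeros((600,800,3),np.uint8);c[:343,:400]=a;c[:400,400:]=b;c[400:,:266]=w
cv2.imwrite("pics/tip2.png",np.clip(c*1.3,0,255).astype(np.uint8))
E
```

```text
t 3.55 tcp box mm [-127.7   50.8   79.4] F [0.3 0.8 0.2] -3.081816985674238e-05
goal [0.5279 0.0713 0.073 ] shift [-0.001 -0.001 -0.013] turn [-0.     0.001 -0.001]
goal [0.5576 0.0673 0.073 ] shift [ 0.059 -0.009 -0.013] turn [-0.     0.001 -0.001]
```

View pics/tip2.png

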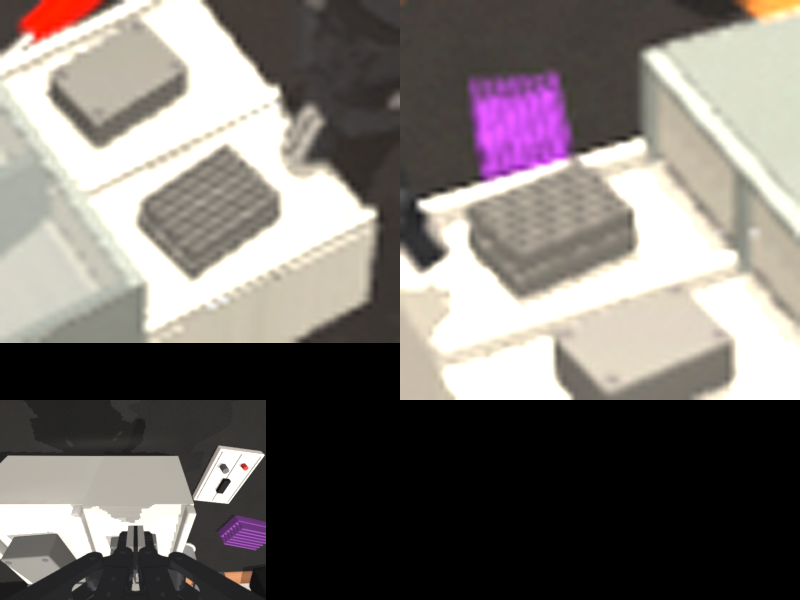

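The module is untouched, and the tips are now clear behind it with no contact, even though the reported TCP is below ledge height. That confirms the offset. I'll lower slightly to check.

{"fn": "step_arm", "kwargs": {"targets": "-1 0 0 -0.004 0 0 0; -1 0 0 -0.008 0 0 0; -1 0 0 -0.01 0 0 0; -1 0 0 -0.01 0 0 0"}}

```text
clock: 4.03
eef_pos: [0.5275, 0.0713, 0.0736]
tool_rot: [0.065, 0.97, -0.016, 0.233]
ft_force: [-0.3, -0.2, 0.2]
grip_width: -0.0
grasp_force: 0.0
```

{"fn": "step_arm", "kwargs": {"targets": "-1 0.008 -0.001 0 0 0 0; -1 0.016 -0.002 0 0 0 0; -1 0.024 -0.003 0 0 0 0; -1 0.032 -0.004 0 0 0 0; -1 0.04 -0.005 0 0 0 0; -1 0.048 -0.006 0 0 0 0; -1 0.056 -0.008 0 0 0 0; -1 0.064 -0.009 0 0 0 0; -1 0.072 -0.01 0 0 0 0; -1 0.08 -0.011 0 0 0 0"}}

```text
clock: 4.87
eef_pos: [0.5681, 0.0658, 0.074]
tool_rot: [0.065, 0.97, -0.016, 0.233]
ft_force: [-0.8, -0.3, -1.2]
grip_width: -0.0002
grasp_force: 0.3
```

```bash
python3 - <<'E'
from h import *
tcp_box();goal(-.02,.0505,.073,27)
# dark module rear face corners by mask
w=bot.camera("wrist")[:,:,::-1]
a=w[150:370,150:400]
sc=bot.camera("scene")[175:245,255:335,::-1]
c=np.zeros((440,800,3),np.uint8);c[:,:400]=cv2.resize(a,(400,440));c[:350,400:]=cv2.resize(sc,(400,350),interpolation=cv2.INTER_CUBIC)
cv2.imwrite("pics/push1.png",c)
E
```

```text
t 4.87 tcp box mm [-87.4  50.5  74. ] F [-0.8 -0.3 -1.2] -0.00017029650595127828
goal [0.6349 0.0568 0.073 ] shift [ 0.134 -0.018 -0.002] turn [-0.     0.    -0.001]
```

View pics/push1.png

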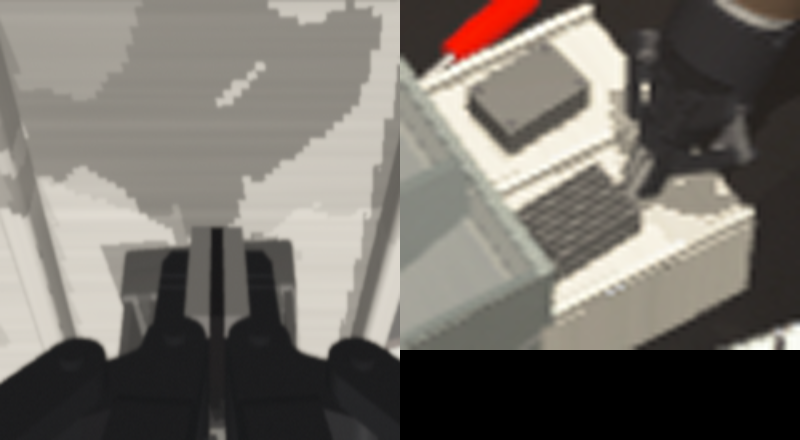

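The tips are against the rear face, the module has squared up to the lane, and the flap is ahead. The rear corners (full-image pixels) are about (227,272) and (332,270).

```bash
python3 - <<'E'
from h import *
b=np.load('box.npz');tcp_box()
print(((ray("wrist",[(227,272.5),(332,270)],.085)-b['t'])@b['R']*1e3).round(1).tolist())
E
```

```text
t 4.97 tcp box mm [-86.8  50.6  74.3] F [-0.6 -0.1  0.1] 0.00023930351494923596
[[-87.3, 23.2], [-89.3, 73.1]]
```

{"fn": "step_arm", "kwargs": {"targets": "-1 0.01 -0.001 0 0 0 0; -1 0.02 -0.003 0 0 0 0; -1 0.03 -0.004 0 0 0 0; -1 0.04 -0.005 0 0 0 0; -1 0.05 -0.007 0 0 0 0; -1 0.06 -0.008 0 0 0 0; -1 0.07 -0.009 0 0 0 0; -1 0.08 -0.011 0 0 0 0; -1 0.09 -0.012 0 0 0 0; -1 0.1 -0.013 0 0 0 0"}}

```text
clock: 5.8
eef_pos: [0.6182, 0.0593, 0.074]
tool_rot: [0.065, 0.97, -0.016, 0.233]
ft_force: [-0.6, 1.6, -0.5]
grip_width: -0.0002
grasp_force: 0.4
```

```bash
python3 - <<'E'
from h import *
tcp_box()
for n in("scene","side"):cv2.imwrite(f"pics/{n}_mid.png",bot.camera(n)[:,:,::-1])
E
```

```text
t 5.8 tcp box mm [-36.9  50.7  74. ] F [-0.6  1.6 -0.5] -0.00017914967078836583
```

{"fn": "step_arm", "kwargs": {"targets": "-1 0.008 -0.001 0 0 0 0; -1 0.016 -0.002 0 0 0 0; -1 0.024 -0.003 0 0 0 0; -1 0.032 -0.004 0 0 0 0; -1 0.038 -0.005 0 0 0 0; -1 0.044 -0.006 0 0 0 0; -1 0.044 -0.006 0 0 0 0; -1 0.044 -0.006 0 0 0 0; -1 0.044 -0.006 0 0 0 0; -1 0.044 -0.006 0 0 0 0"}}

```text
clock: 6.73
eef_pos: [0.6395, 0.0564, 0.0739]
tool_rot: [0.065, 0.97, -0.016, 0.233]
ft_force: [-0.2, -0.2, 0.4]
grip_width: 0.0002
grasp_force: 0.0
```

```bash
python3 - <<'E'
from h import *
tcp_box()
b=np.load('box.npz')
for n in("scene","side"):
    im=bot.camera(n)[:,:,::-1];cv2.imwrite(f"pics/{n}_end.png",im)
    d=cv2.absdiff(im,cv2.imread(f"pics/{n}_mid.png")).max(2)
    # difference centroid within lid region of left chute
    i=bot.camera_info(n);f=210/np.tan(np.radians(i["vertical_fov"])/2);K=np.array([[f,0,i["cx"]],[0,f,i["cy"]],[0,0,1.]]);P=np.array(i["pose"])
    def pj(x,y,z):
        w=np.r_[b["R"]@[x,y]+b["t"],z];c=P[:3,:3].T@(w-P[:3,3]);return cv2.projectPoints(np.array([[c[0],-c[1],-c[2]]]),np.zeros(3),np.zeros(3),K,np.array(i["D"],float))[0].ravel()
    o=cv2.imread(f"pics/{n}0.png")
    for x,z in((.03,.1),(.06,.08),(.09,.06),(.11,.055),(.13,.045)):
        u,v=pj(x,.05,z).round().astype(int);print(n,x,(u,v),o[v-2:v+3,u-2:u+3].mean((0,1)).round(),im[v-2:v+3,u-2:u+3].mean((0,1)).round())
E
```

```text
t 6.73 tcp box mm [-15.4  50.7  73.9] F [-0.2 -0.2  0.4] 0.00020246322029324998
scene 0.03 (np.int64(268), np.int64(230)) [157. 167. 168.] [155. 164. 165.]
scene 0.06 (np.int64(260), np.int64(237)) [154. 164. 164.] [151. 161. 161.]
scene 0.09 (np.int64(252), np.int64(244)) [136. 146. 144.] [123. 132. 131.]
scene 0.11 (np.int64(247), np.int64(248)) [120. 129. 128.] [115. 124. 123.]
scene 0.13 (np.int64(242), np.int64(252)) [110. 119. 118.] [108. 117. 116.]
side 0.03 (np.int64(306), np.int64(200)) [155. 169. 168.] [157. 171. 170.]
side 0.06 (np.int64(315), np.int64(203)) [157. 172. 170.] [160. 174. 172.]
side 0.09 (np.int64(324), np.int64(206)) [155. 171. 168.] [157. 173. 170.]
side 0.11 (np.int64(330), np.int64(205)) [155. 171. 168.] [157. 173. 170.]
side 0.13 (np.int64(336), np.int64(206)) [156. 171. 169.] [158. 173. 171.]
```

{"fn": "step_arm", "kwargs": {"targets": "-1 0.006 -0.001 0 0 0 0; -1 0.012 -0.002 0 0 0 0; -1 0.014 -0.002 0 0 0 0; -1 0.014 -0.002 0 0 0 0; -1 0.014 -0.002 0 0 0 0"}}

```text
clock: 7.25
eef_pos: [0.6469, 0.0554, 0.074]
tool_rot: [0.065, 0.97, -0.016, 0.233]
ft_force: [-1.3, -0.2, 0.1]
grip_width: -0.0001
grasp_force: 0.0
```

```bash
python3 - <<'E'
from h import *
tcp_box();b=np.load('box.npz')
for n in("scene","side"):
  e=bot.camera(n)[:,:,::-1].astype(int);cv2.imwrite(f"pics/{n}_end2.png",e)
  for nm,im in(("mid",cv2.imread(f"pics/{n}_mid.png").astype(int)),("end",e)):
    d=cv2.imread(f"pics/{n}0.png").astype(int).mean(2)-im.mean(2)
    v,u=np.nonzero(abs(d)>9); w=(ray(n,np.c_[u,v],.08)-b['t'])@b['R']*1e3
    m=(w[:,0]>0)&(w[:,0]<160)&(w[:,1]>-10)&(w[:,1]<110)
    print(n,nm,m.sum(),w[m].mean(0).round() if m.any() else "",np.percentile(w[m],[5,95],axis=0).round().tolist() if m.any() else "",d[v,u][m].mean() if m.any() else "")
E
```

```text
t 7.25 tcp box mm [-7.9 50.7 74. ] F [-1.3 -0.2  0.1] -0.0001332495346100112
scene mid 74 [18. 15.] [[5.0, -8.0], [30.0, 49.0]] -10.49099099099099
scene end 124 [103.  45.] [[82.0, 32.0], [133.0, 57.0]] 33.64784946236559
side mid 159 [17. 74.] [[1.0, 35.0], [35.0, 106.0]] 37.41719077568134
side end 51 [ 6. 67.] [[1.0, 27.0], [11.0, 106.0]] 6.803921568627449[ WARN:0@0.449] global loadsave.cpp:1063 imwrite_ Unsupported depth image for selected encoder is fallbacked to CV_8U.
```

The scene difference shows the dark module about 103 mm past the flap, down in the chute. Now I draw straight back and then up.

{"fn": "step_arm", "kwargs": {"targets": "-1 -0.02 0.003 0 0 0 0; -1 -0.05 0.007 0 0 0 0; -1 -0.09 0.012 0 0 0 0; -1 -0.13 0.017 0 0 0 0; -1 -0.17 0.023 0 0 0 0; -1 -0.21 0.028 0 0 0 0; -1 -0.24 0.032 0.03 0 0 0; -1 -0.26 0.035 0.1 0 0 0; -1 -0.26 0.035 0.16 0 0 0; -1 -0.26 0.035 0.16 0 0 0"}}

```text
clock: 8.18
eef_pos: [0.5201, 0.0742, 0.1614]
tool_rot: [0.065, 0.969, -0.014, 0.239]
ft_force: [2.0, 0.8, 0.3]
grip_width: 0.0001
grasp_force: 0.0
```

{"fn": "step_arm", "kwargs": {"targets": "-1 0 0 0.02 0 0 0; -1 0 0 0.02 0 0 0; -1 0 0 0.02 0 0 0; -1 0 0 0.02 0 0 0; -1 0 0 0.02 0 0 0; -1 0 0 0.02 0 0 0; -1 0 0 0.02 0 0 0; -1 0 0 0.02 0 0 0; -1 0 0 0.02 0 0 0; -1 0 0 0.02 0 0 0"}}

```text
clock: 9.02
eef_pos: [0.5167, 0.0729, 0.1638]
tool_rot: [0.065, 0.97, -0.016, 0.233]
ft_force: [0.0, -0.2, -0.3]
grip_width: -0.0001
grasp_force: 0.0
```

```bash
python3 - <<'E'
from h import *
tcp_box();b=np.load('box.npz')
for n in("scene","side"):
    e=bot.camera(n)[:,:,::-1];cv2.imwrite(f"pics/{n}_fin.png",e)
    d=cv2.imread(f"pics/{n}0.png").astype(int).mean(2)-e.astype(int).mean(2)
    v,u=np.nonzero(abs(d)>12)
    for z,nm,x0,x1,y0,y1 in((.08,"chute",0,160,0,110),(.113,"plain",-130,-20,-85,-15),(.115,"flapL",-3,30,0,110)):
        w=(ray(n,np.c_[u,v],z)-b['t'])@b['R']*1e3;m=(w[:,0]>x0)&(w[:,0]<x1)&(w[:,1]>y0)&(w[:,1]<y1);print(n,nm,m.sum(),w[m].mean(0).round() if m.any() else "")
E
```

```text
t 9.02 tcp box mm [-139.3   50.6  163.8] F [ 0.  -0.2 -0.3] -5.830538526485011e-05
scene chute 111 [106.  45.]
scene plain 0 
scene flapL 7 [11. 57.]
side chute 39 [ 6. 63.]
side plain 0 
side flapL 0
```

Module in the chute, plain module unchanged, flap shut (side view shows no difference there), and the arm is clear.

```bash
python3 -c "
from workcell import bot
print(bot.job_done())"
```

```text
the job is handed in; nothing more can be done
None
```

I pushed the finned module through the left flap and down its chute, drew the fingers back out, and handed the job in; the last pictures show the flap shut and the plain module unmoved, but no verdict came back and I did not re-measure the bystanders.

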